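# Fetch a wing nut from the right sliding-lid box

### The job

Three wooden boxes with sliding lids stand in a row, and each lid carries a sample of what is kept inside. Slide the lid with the wing nut on it open, away from the robot, all the way, take the loose wing nut out of that box and put it into the low brass tin. Leave that box open, the other two shut and the tin standing upright.

Things in the scene. Friction and masses are not known exactly. Their poses are not given: they have to be found in the camera images.
- lid_wing_grip (a point): middle of the wooden grip bar on the lid to open (a dark wing nut is fixed on it 75 mm beyond the bar). Bar: 12 mm thick along x, 50 long along y, 22 tall, foot on the lid's top 11 mm below this point, near the lid's robot-side end. z up; +x: the way the lid slides open. Starts shut (within 4 mm), slides 130 mm to its stop, 1 to 2 N friction, stays where left.
- lid_washer_grip (a point): same bar and axes on the lid that carries a broad flat washer (52 mm across): leave shut. All three boxes are alike, fixed side by side 108 mm apart in any order: 150 mm long (x), 104 wide (y), 6 mm walls, inside 138 x 92 mm, walls' top 17 mm and inside floor 51 mm below the bar's middle; with the lid shut, the box's middle is 60 mm beyond the bar along +x.
- lid_bolt_grip (a point): same bar and axes on the lid that carries a hexagon-head bolt, 58 mm long, lying crosswise: leave shut. Box and lid as the others. A lid fully open uncovers all of the inside but 14 mm at the far end.
- wing_nut: the loose dark iron wing nut to fetch, 20 to 45 g, wings up on the floor of the box under the wing-nut lid, within 25 mm of the box's middle, hidden until the lid is open. Origin: centre of its underside; z up. Solid: the round hub, 20 mm across, 10 mm tall, the same at any yaw: grip it there. Two thin wings spread along its y to 42 mm, 19 mm tall.
- brass_tin: the low round open brass tin standing loose on the bench to the right of the boxes: 58 mm across, 39 mm tall, about 50 mm across inside, floor 2 mm thick, 0.12 kg. Origin: centre of its underside; z up. (The tall grey tin is a bystander.)

How it is judged:
By the outcome, as a careful person would: the job done as asked, in the order asked, and still so for the second after the job is handed in, with the robot touching nothing.
It also fails if it takes over 43 s, if anything falls off the work surface, if the arm or the gripper's body presses on something with over 40 N, if the wrist force passes 120 N, or if a joint passes its speed limit or range.

### The arm

A 6-joint arm with a two-finger parallel gripper is mounted at the origin on a cart in front of the work surface, level with it; the furniture and walls round the work are solid. World frame = base frame: x ahead of the robot, y to its left, z up, the work surface at z = 0. Lengths are in m, angles in rad, forces in N, time in s.
With the tool pointing down it reaches from about 0.35 to 0.85 m from the base axis. Payload 8.1 kg.
Tool frame: the origin (TCP) lies at the very end of the fingers, on their centre line; the grasp point (between the pads) lies 19 mm behind it; z points along the fingers, y is the direction in which the jaws open and shut (so a half turn about z gives the same grasp; the last joint's range is limited). The gripper opens to 93 mm and grips with 3 to 60 N. Pads are 15 mm wide; open, the fingers measure 128 mm over their backs; the gripper's body (75 mm by 188 mm) begins 65 mm behind the grasp point.
Start: joints at [-0.085, 0.13, 1.488, -0, 1.523, -0.085], TCP at [0.6, 0, 0.219] pointing down, gripper open.
Joint ranges: [-2.96, 2.96], [-0.89, 2.26], [0.02, 2.5], [-1.34, 4.48], [0, 2.73], [-2.66, 2.66]. Speed limits (rad/s): [2.39, 2.39, 2.79, 3.14, 3.14, 3.14].

### API

Orientations are given as a rotation vector (axis times angle).
In Python, from plant import read_state, read_camera, close_job gives the robot as it stands.
- The arm moves only by the tool jog_arm, never from a script. Its argument "motion" is one flat list of numbers, 7 for each row, row after row: the opening, from 0 (shut) to 1 (fully open), then the shift along the tool's x, y, z scaled (see below), then the turn, a rotation vector about the tool's x, y, z scaled (see below). A call has 1 to 8 rows; each row is the pose to reach, as a shift and turn from the pose measured when the call began, along the tool's axes at that moment; what a row does not reach only later rows make up. The controller multiplies each number of a shift by 0.5 m and each number of a turn by 90 degrees. A row lasts 1/10 s, in which the tool goes at most 50 mm and 8.59 degrees, less where a joint would pass 70% of its speed; a pose out of reach is approached as far as the arm can. A call with a number of a shift or a turn outside -1 to 1 is refused whole. A call with a gripper value outside its range is refused whole. The fingers move at their own pace and stop on an object; "grip_force" is the grip in N (left out, the last holds). Time passes only in rows, so rows that repeat a pose let the fingers close. It gives the time, the measured TCP pose, the force and the opening at its end, in the units of the state.
- read_state(): the state, without advancing time (a new reading comes with each control period).
- read_camera(name): name is "scene" or "side" or "wrist"; returns a dict with "frame" (420x560x3 uint8, red, green, blue), "vertical_fov" (degrees; the focal length in pixels is half the picture's height over the tangent of half this angle, whatever the lens; pixels are square), "cx", "cy" (the principal point, pixels), "dist_coeffs" ([k1, k2, p1, p2, k3] as OpenCV has them; the pictures are not rectified), "world_from_camera" (4x4, takes a point from camera to world coordinates); the wrist camera has in their place "hand_eye" (4x4, takes a point from camera to tool coordinates, whose origin is the TCP and whose axes are the flange's). Camera axes: x right, y down, z forward; pixel columns grow to the right and rows downward; lengths in m; the calibration is good to about 2 mm. A picture is of the moment at which its call begins: read the wrist's pose just before it. There is no depth.
- close_job(): hands the job in, once; it reports no verdict.
The state is a dict: "t": time; "q": joint angles; "dq": joint speeds; "joint_torque": joint torques, N m; "tool_pos": TCP position; "orientation": TCP orientation; "force": force on the tool from outside, world axes, zero at the start; "wrist_torque": the same for the moment, N m; "opening": finger opening in m.
Only numpy, scipy, OpenCV 4.12 (cv2) and the standard library are available. Lean on these libraries where they do the work, as an engineer would, in place of code of your own. Each camera call takes 0.05 s, during which the arm holds its last target.

## Working session

There is one attempt and no reset: what is moved stays moved. The work goes in short steps, Python scripts to look and compute and a tool call to move; the robot and the scene stay as the last step left them, time stands still between calls to the robot, and variables do not carry over. Pictures are saved under pics/ and viewed, and the job is handed in when it is done.

Besides the shell and the picture viewer there is one more tool, called after "Call:" as a command line: name --argument value ..., lists and objects as JSON in quotes. jog_arm: Moves the arm, as the interface text tells. Its arguments: {"type":"object","properties":{"motion":{"type":"array","items":{"type":"number"}},"grip_force":{"type":"number"}},"required":["motion"]}

```bash
ls; mkdir -p pics; cat > h.py <<'E'
import numpy as np,cv2
from scipy.spatial.transform import Rotation as R
from plant import read_state,read_camera
def K(c):
    f=c['frame'].shape[0]/2/np.tan(np.radians(c['vertical_fov'])/2)
    return np.array([[f,0,c['cx']],[0,f,c['cy']],[0,0,1.]])
def wfc(c,s=None):
    if 'world_from_camera' in c: return np.array(c['world_from_camera'])
    T=np.eye(4);T[:3,:3]=R.from_rotvec(s['orientation']).as_matrix();T[:3,3]=s['tool_pos']
    return T@np.array(c['hand_eye'])
def ray(c,uv,T):
    p=cv2.undistortPoints(np.array(uv,float).reshape(-1,1,2),K(c),np.array(c['dist_coeffs'],float)).reshape(-1,2)
    d=np.c_[p,np.ones(len(p))]@T[:3,:3].T
    return T[:3,3],d
def onz(c,uv,z,T):
    o,d=ray(c,uv,T); return o+d*((z-o[2])/d[:,2])[:,None]
def proj(c,P,T):
    Ti=np.linalg.inv(T);P=np.array(P,float).reshape(-1,3)
    return cv2.projectPoints(P,cv2.Rodrigues(Ti[:3,:3])[0],Ti[:3,3],K(c),np.array(c['dist_coeffs'],float))[0].reshape(-1,2)
def save(c,n): cv2.imwrite('pics/'+n+'.png',c['frame'][:,:,::-1])
E
python3 - <<'E'
from h import *
import pickle
s=read_state();print(s)
d={}
for n in('scene','side','wrist'):
    c=read_camera(n);save(c,n+'0');d[n]=c
    print(n,c['vertical_fov'],c['cx'],c['cy'],c['dist_coeffs'],wfc(c,s).round(3).tolist())
pickle.dump((s,d),open('d0.pkl','wb'))
E
```

```text
pics
{'t': 0.0, 'q': array([-8.53921153e-02,  1.31179532e-01,  1.48926271e+00, -2.72735075e-05,
        1.52298695e+00, -8.54002867e-02]), 'dq': array([-0.00107686,  0.00123924,  0.0002076 ,  0.0004862 ,  0.00100207,
        0.00099384]), 'joint_torque': array([-1.61290725e-03, -5.59853125e+01, -4.91755986e+01,  7.67333270e-02,
        3.59135563e-02, -2.97389461e-04]), 'tool_pos': array([5.99437329e-01, 6.49174337e-05, 2.17585571e-01]), 'orientation': array([-2.22044969e+00, -2.22047078e+00,  1.89035233e-03]), 'force': array([ 0.30317946, -0.06205647, -0.89454041]), 'wrist_torque': array([ 0.02582455, -0.02129363,  0.00946896]), 'opening': 0.09272860924718361}
scene 53.100853297792696 289.6697311854549 209.67586715911196 [-0.09877106  0.          0.          0.          0.        ] [[-0.882, -0.272, 0.385, 0.152], [-0.471, 0.475, -0.743, 0.554], [0.019, -0.837, -0.547, 0.541], [0.0, 0.0, 0.0, 1.0]]
side 45.48379442367386 284.1060888393122 213.85529326307102 [-0.01207927  0.          0.          0.          0.        ] [[1.0, 0.009, 0.024, 0.484], [-0.013, -0.624, 0.781, -0.832], [0.022, -0.781, -0.624, 0.688], [0.0, 0.0, 0.0, 1.0]]
wrist 59.704377845780144 284.4956705996538 207.3602960805869 [-0.03254027  0.          0.          0.          0.        ] [[1.0, 0.0, -0.002, 0.6], [-0.0, -0.962, -0.272, 0.075], [-0.002, 0.272, -0.962, 0.384], [0.0, 0.0, 0.0, 1.0]]
```

View pics/scene0.png

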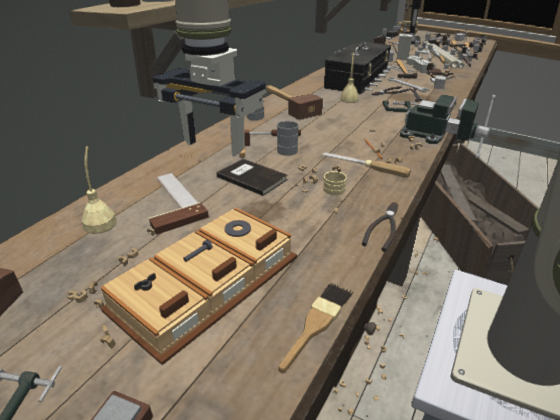

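View pics/side0.png

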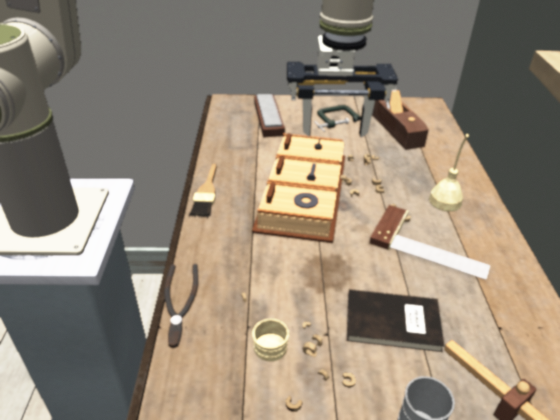

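View pics/wrist0.png

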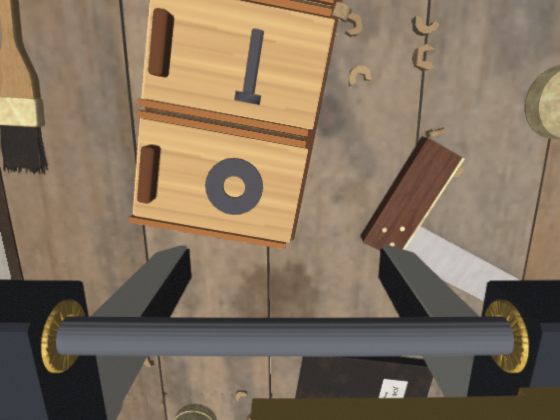

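The wing-nut lid is at the left (largest y), at scene (150,285) and side (318,147). The bolt is in the middle and the washer on the right. The brass tin is at scene (334,183) and side (270,338). Next I'll segment the bars.

```bash
python3 - <<'E'
from h import *
import pickle
s,d=pickle.load(open('d0.pkl','rb'))
a=d['scene']['frame'][205:355,95:305,::-1];b=d['side']['frame'][125:240,250:350,::-1]
cv2.imwrite('pics/ca.png',cv2.resize(a,None,fx=3.5,fy=3.5,interpolation=2))
cv2.imwrite('pics/cb.png',cv2.resize(b,None,fx=5,fy=5,interpolation=2))
cv2.imwrite('pics/ct.png',cv2.resize(np.vstack([cv2.resize(d['scene']['frame'][165:200,315:355,::-1],(400,350)),cv2.resize(d['side']['frame'][313:363,245:295,::-1],(400,400))])[:600],None,fx=.8,fy=.8))
E
```

```text
(no output)
```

View pics/ca.png

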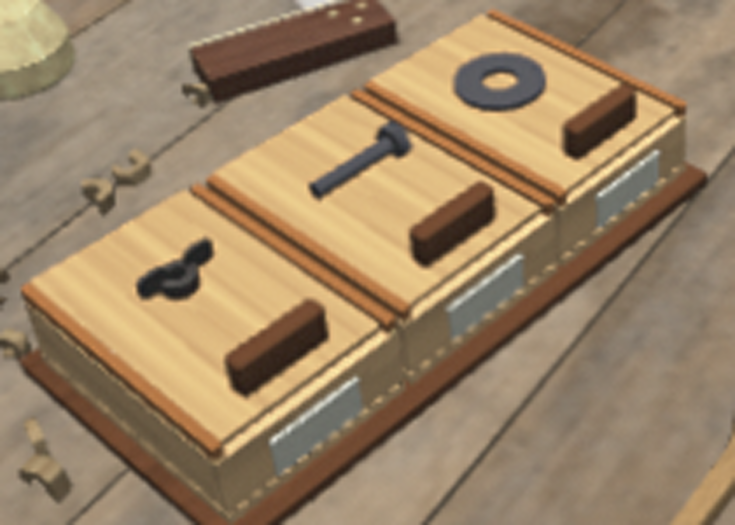

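View pics/cb.png

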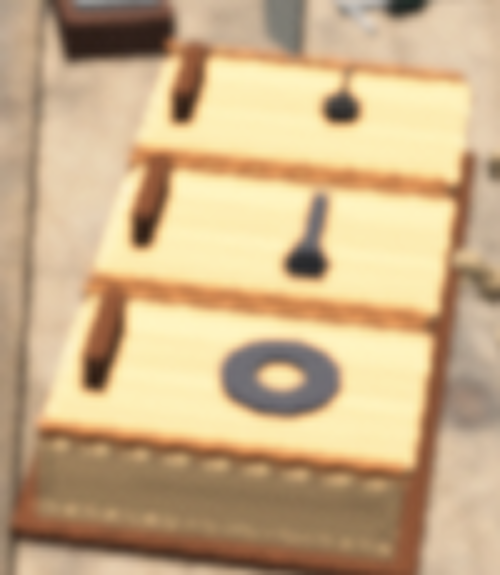

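View pics/ct.png

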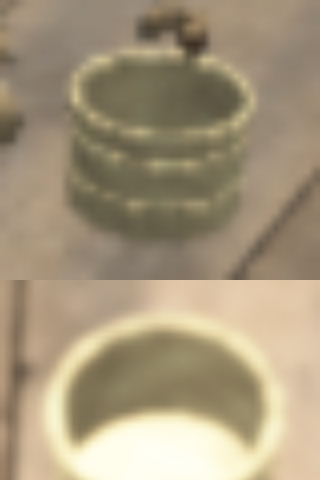

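```bash
python3 - <<'E'
from h import *
import pickle
s,d=pickle.load(open('d0.pkl','rb'))
win={'scene':(95,205,210,150),'side':(250,125,100,115),'wrist':(120,0,70,230)}
cen={}
for n,(x,y,w,h) in win.items():
    c=d[n];f=c['frame'][y:y+h,x:x+w].astype(int);hsv=cv2.cvtColor(c['frame'],cv2.COLOR_RGB2HSV)[y:y+h,x:x+w]
    r,g,b=f[...,0],f[...,1],f[...,2]
    m=((r<125)&(r>1.5*b)&(hsv[...,1]>80)&(r-b>15)).astype(np.uint8)
    k,l,st,ce=cv2.connectedComponentsWithStats(m)
    print(n)
    cv2.imwrite(f'pics/m_{n}.png',m*255)
    for i in range(1,k):
        if st[i,4]>40:print(st[i].tolist(),(ce[i]+[x,y]).round(1))
E
```

```text
scene
[55, 0, 58, 29, 829] [177.8 218.3]
[161, 23, 22, 22, 240] [266.2 239.4]
[5, 25, 197, 125, 3826] [193.7 307.6]
[117, 53, 24, 23, 297] [223.7 268.9]
[65, 86, 29, 27, 389] [173.6 304.3]
side
[10, 0, 25, 12, 204] [272.2 131.1]
[2, 105, 75, 10, 195] [285.4 235.2]
wrist
[29, 8, 25, 69, 1328] [161.   42.6]
[20, 107, 50, 13, 200] [166.5 112.9]
[18, 145, 23, 58, 1040] [148.5 172.9]
[10, 215, 60, 12, 107] [159.1 220.8]
```

```bash
python3 - <<'E'
from h import *
import pickle
s,d=pickle.load(open('d0.pkl','rb'))
obs={'wing':{'scene':(173.6,304.3),'side':(287.6,141.8)},'bolt':{'scene':(223.7,268.9),'side':(280,165.6),'wrist':(161,42.6)},'wash':{'scene':(266.2,239.4),'side':(270.6,192.4),'wrist':(148.5,172.9)}}
def tri(o):
    A=np.zeros((3,3));b=np.zeros(3)
    for n,uv in o.items():
        T=wfc(d[n],s);p,v=ray(d[n],[uv],T);v=v[0]/np.linalg.norm(v[0]);M=np.eye(3)-np.outer(v,v);A+=M;b+=M@p
    X=np.linalg.solve(A,b);return X,[ (n,(proj(d[n],X,wfc(d[n],s))[0]-uv).round(1)) for n,uv in o.items()]
P={}
for k,o in obs.items(): P[k],e=tri(o);print(k,P[k].round(4),e)
for a,b in(('wing','bolt'),('bolt','wash'),('wing','wash')):
    v=P[a]-P[b];print(np.linalg.norm(v),np.degrees(np.arctan2(-v[0],v[1])))
# tin rim
for n,uv in(('scene',(334.7,176.5)),('side',(270,331))):
    print('tin top',onz(d[n],[uv],.039,wfc(d[n],s)).round(4))
for n,(x,y,w,h) in {'scene':(310,160,50,40),'side':(240,310,65,55)}.items():
    f=cv2.cvtColor(d[n]['frame'],cv2.COLOR_RGB2HSV)[y:y+h,x:x+w];print(n,f[h//2,w//2],f[2,2])
    m=((f[...,0]>22)&(f[...,0]<40)&(f[...,1]>50)).astype(np.uint8)
    k,l,st,ce=cv2.connectedComponentsWithStats(m);i=1+st[1:,4].argmax();print(st[i]+[x,y,0,0,0])
    q,_,_=map(list,[[0]]*3)
    print(onz(d[n],[st[i][:2]+[x,y]+st[i][2:4]/2.],.0195,wfc(d[n],s)).round(4))
E
```

```text
wing [0.5192 0.2306 0.0631] [('scene', array([-0.6, -0.3])), ('side', array([-0.4,  0.2]))]
bolt [0.4996 0.1243 0.0635] [('scene', array([-0.6, -0.3])), ('side', array([-0.6,  0.1])), ('wrist', array([0.5, 0.2]))]
wash [0.479  0.0177 0.065 ] [('scene', array([-0.8, -0.6])), ('side', array([-0.7,  0.5])), ('wrist', array([-0.3, -0.7]))]
0.10808434179245385 -10.464076815775332
0.1086374762138547 -10.91139084469498
0.21671790946083896 -10.688295752179354
tin top [[ 0.4783 -0.3174  0.039 ]]
tin top [[ 0.4823 -0.3214  0.039 ]]
scene [ 23  73 109] [ 17  62 157]
[324 172  22  23 349]
[[ 0.476  -0.3176  0.0195]]
side [ 27  22 255] [ 16  68 179]
[252 322  18  26  69]
[[ 0.4676 -0.3143  0.0195]]
```

Call:
jog_arm --motion '[0.6,0.461,-0.16,0.2,0,0,0.119,0.6,0.461,-0.16,0.2,0,0,0.119,0.6,0.461,-0.16,0.2,0,0,0.119,0.6,0.461,-0.16,0.2,0,0,0.119,0.6,0.461,-0.16,0.2,0,0,0.119,0.6,0.461,-0.16,0.2,0,0,0.119,0.6,0.461,-0.16,0.2,0,0,0.119,0.6,0.461,-0.16,0.2,0,0,0.119]' --grip_force 25

```text
t: 0.95
tool_pos: [0.52, 0.2299, 0.1184]
orientation: [-2.418, -2.005, 0.001]
force: [0.4, 0.1, -1.0]
opening: 0.0561
```

```bash
python3 - <<'E'
from h import *
s=read_state();print(s['t'],s['tool_pos'],R.from_rotvec(s['orientation']).as_matrix().round(3).tolist(),s['opening'])
c=read_camera('wrist');T=wfc(c,s);print(proj(c,[[.519,.231,.0635],s['tool_pos']],T));save(c,'w1')
E
```

```text
0.95 [0.51998908 0.22991397 0.11839256] [[0.185, 0.983, -0.001], [0.983, -0.185, -0.0], [-0.001, -0.001, -1.0]] 0.05606594497839979
[[281.7089721  225.54869838]
 [283.25579212 262.80742176]]
```

View pics/w1.png

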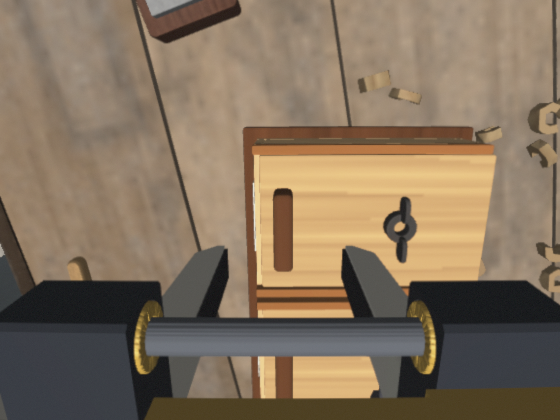

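Bar at (283,230), square to the jaws and between the fingers, within 2 mm of where it was computed. Going down and gripping.

Call:
jog_arm --motion '[0.6,0,0,0.08,0,0,0,0.6,0,0,0.122,0,0,0,0.6,0,0,0.122,0,0,0,0,0,0,0.122,0,0,0,0,0,0,0.122,0,0,0,0,0,0,0.122,0,0,0,0,0,0,0.122,0,0,0,0,0,0,0.122,0,0,0]' --grip_force 25

```text
t: 1.8
tool_pos: [0.5206, 0.2294, 0.058]
orientation: [2.42, 2.003, 0.0]
force: [0.4, -0.1, -0.4]
opening: 0.0206
```

Call:
jog_arm --motion '[0,0,0,0,0,0,0,0,0,0,0,0,0,0,0,0,0,0,0,0,0]'

```text
t: 2.1
tool_pos: [0.5205, 0.2294, 0.058]
orientation: [2.42, 2.004, -0.0]
force: [-0.2, -0.0, 0.8]
opening: 0.0118
```

Gripped (11.8 mm). Sliding about 125 mm, then easing up to the stop.

Call:
jog_arm --motion '[0,0,0.04,0,0,0,0,0,0,0.08,0,0,0,0,0,0,0.12,0,0,0,0,0,0,0.16,0,0,0,0,0,0,0.2,0,0,0,0,0,0,0.23,0,0,0,0,0,0,0.25,0,0,0,0,0,0,0.25,0,0,0]'

```text
validation failed for argument at $.mo...
```

Call:
jog_arm --motion '[0,0,0.04,0,0,0,0,0,0,0.08,0,0,0,0,0,0,0.12,0,0,0,0,0,0,0.16,0,0,0,0,0,0,0.2,0,0,0,0,0,0,0.23,0,0,0,0,0,0,0.25,0,0,0,0,0,0,0.25,0,0,0,0]'

```text
t: 2.9
tool_pos: [0.6428, 0.207, 0.0579]
orientation: [-2.418, -2.003, 0.002]
force: [-4.1, 3.8, 4.9]
opening: 0.0118
```

Call:
jog_arm --motion '[0,0,0.006,0,0,0,0,0,0,0.012,0,0,0,0,0,0,0.012,0,0,0,0]'

```text
t: 3.2
tool_pos: [0.6429, 0.2071, 0.0577]
orientation: [-2.41, -1.999, 0.017]
force: [-29.9, 2.1, 20.5]
opening: 0.0116
```

The lid hits something firm after 124 mm. Backing off the load, letting go and rising to look.

Call:
jog_arm --motion '[0,0,0,0,0,0,0,0.3,0,0,0,0,0,0,0.5,0,0,0,0,0,0,0.5,0,0,0,0,0,0,0.5,0,0,0,0,0,0]'

```text
t: 3.7
tool_pos: [0.6431, 0.2069, 0.0575]
orientation: [-2.411, -1.999, 0.017]
force: [0.0, 0.3, 0.7]
opening: 0.0392
```

```bash
python3 - <<'E'
from h import *
s=read_state();print(s['t'],s['tool_pos'],s['force'],s['opening'],R.from_rotvec(s['orientation']).as_matrix().round(3).tolist())
c=read_camera('scene');save(c,'s2')
cv2.imwrite('pics/s2c.png',cv2.resize(c['frame'][190:360,60:310,::-1],None,fx=3,fy=3))
E
```

```text
3.7 [0.64308962 0.20688096 0.05754963] [0.02115305 0.29654862 0.7287377 ] 0.03924355800015139 [[0.185, 0.983, -0.015], [0.983, -0.185, 0.001], [-0.002, -0.015, -1.0]]
```

View pics/s2c.png

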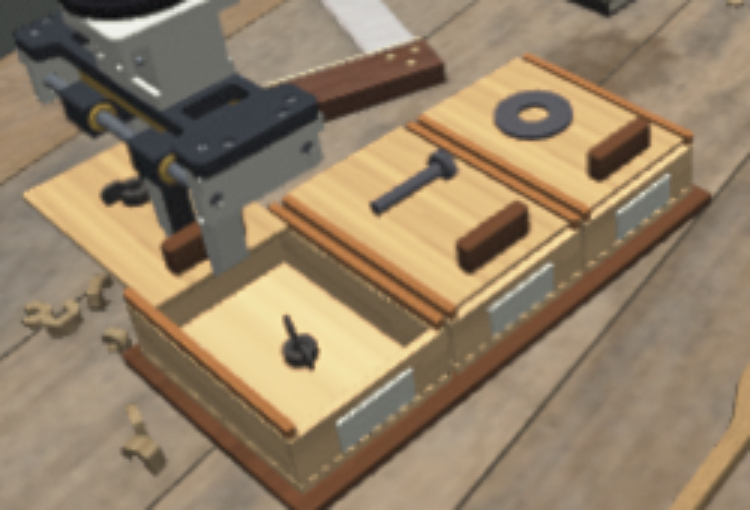

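The wing-nut box is open. The loose nut lies near the box's middle with wings roughly along x, at crop (300,345). Rising over it to look.

Call:
jog_arm --motion '[0.5,0,0,-0.07,0,0,0,0.5,0,0,-0.16,-0.01,0,0,0.5,0,-0.132,-0.26,-0.01,0,0,0.5,0,-0.132,-0.26,-0.01,0,0,0.5,0,-0.132,-0.26,-0.01,0,0,0.5,0,-0.132,-0.26,-0.01,0,0]'

```text
t: 4.35
tool_pos: [0.5805, 0.2191, 0.1893]
orientation: [2.415, 2.004, 0.001]
force: [-0.3, -0.4, 0.4]
opening: 0.0462
```

```bash
python3 - <<'E'
from h import *
import pickle
s=read_state();print(s['t'],s['tool_pos'],s['force'],s['opening'],R.from_rotvec(s['orientation']).as_matrix().round(3).tolist())
c=read_camera('wrist');save(c,'w3');c2=read_camera('scene');c3=read_camera('side');save(c2,'s3');save(c3,'d3')
pickle.dump((s,{'wrist':c,'scene':c2,'side':c3}),open('d3.pkl','wb'))
cv2.imwrite('pics/s3c.png',cv2.resize(c2['frame'][190:360,60:310,::-1],None,fx=3,fy=3))
E
```

```text
4.35 [0.58053535 0.21914999 0.18925043] [-0.30860403 -0.41088158  0.4094256 ] 0.0462496834072601 [[0.185, 0.983, 0.003], [0.983, -0.185, -0.002], [-0.001, 0.003, -1.0]]
```

View pics/w3.png

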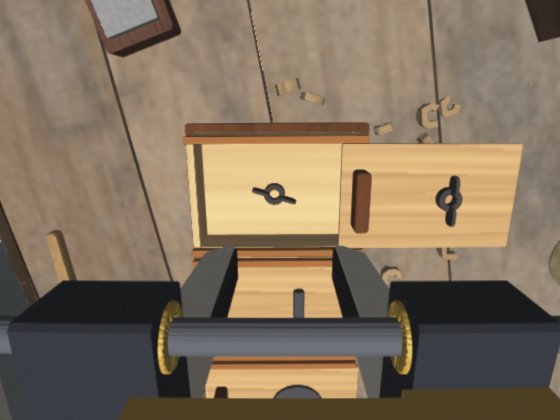

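View pics/s3c.png

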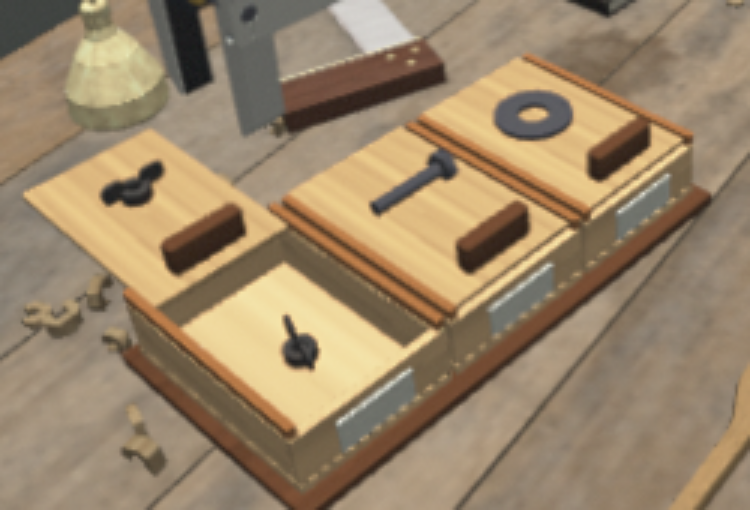

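```bash
python3 - <<'E'
from h import *
import pickle
s,d=pickle.load(open('d3.pkl','rb'));c=d['wrist'];T=wfc(c,s)
yaw=-np.radians(10.7);ex=np.array([np.cos(yaw),np.sin(yaw)]);ey=np.array([-ex[1],ex[0]])
cv2.imwrite('pics/w3c.png',cv2.resize(c['frame'][115:265,175:390,::-1],None,fx=3.7,fy=3.7))
g=cv2.cvtColor(c['frame'],cv2.COLOR_RGB2GRAY)
for r in (165,220): print(r,g[r,180:210].tolist(),g[r,333:376].tolist())
f=c['frame'].astype(int);m=((f.max(2)<90)).astype(np.uint8)[150:235,210:335]
k,l,st,ce=cv2.connectedComponentsWithStats(m);print(st.tolist(),ce+[210,150])
i=1+st[1:,4].argmax();
ed=cv2.distanceTransform((l==i).astype(np.uint8),2,3);print(np.unravel_index(cv2.GaussianBlur((l==i).astype(np.float32),(21,21),0).argmax(),l.shape))
E
```

```text
165 [152, 151, 151, 150, 148, 149, 148, 163, 195, 207, 207, 209, 208, 196, 133, 88, 77, 74, 75, 78, 80, 80, 102, 189, 204, 206, 206, 206, 205, 206] [205, 207, 205, 206, 206, 207, 206, 195, 134, 188, 191, 192, 191, 191, 191, 191, 191, 191, 190, 191, 192, 191, 190, 189, 190, 189, 191, 189, 189, 190, 190, 189, 191, 190, 189, 190, 191, 190, 190, 190, 189, 190, 189]
220 [148, 146, 146, 145, 144, 144, 142, 144, 144, 146, 144, 143, 194, 207, 207, 209, 208, 197, 127, 85, 82, 79, 77, 79, 77, 87, 143, 206, 214, 215] [213, 212, 213, 212, 211, 196, 132, 178, 184, 184, 185, 185, 185, 185, 185, 184, 179, 135, 59, 37, 38, 45, 67, 78, 80, 83, 84, 83, 82, 83, 84, 83, 82, 79, 79, 99, 149, 182, 186, 186, 185, 185, 184]
[[0, 0, 125, 85, 10269], [43, 34, 43, 20, 356]] [[271.93660532 191.9371896 ]
 [273.82865169 193.81179775]]
(np.int64(42), np.int64(56))
```

View pics/w3c.png

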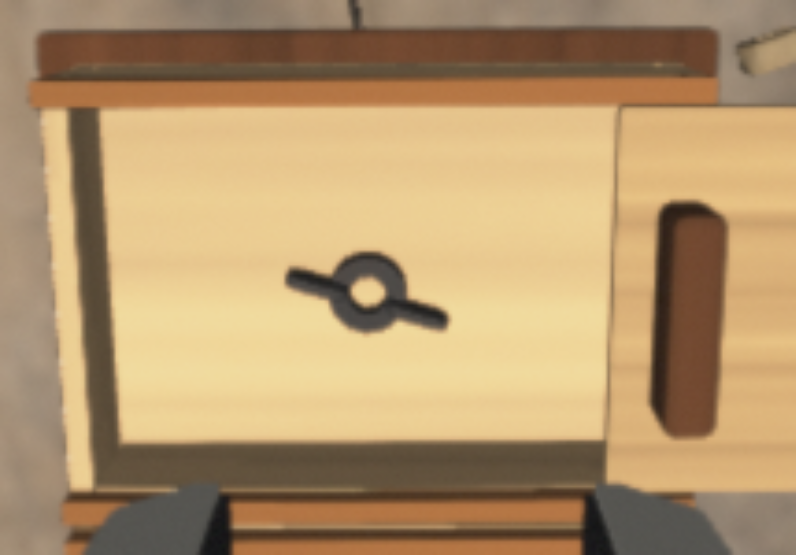

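```bash
python3 - <<'E'
from h import *
import pickle
s,d=pickle.load(open('d3.pkl','rb'));c=d['wrist'];T=wfc(c,s)
yaw=-np.radians(10.7);ex=np.array([np.cos(yaw),np.sin(yaw)]);ey=np.array([-ex[1],ex[0]])
w=onz(c,[(187.5,165),(194,165),(192,220),(197.5,220)],.0465,T);l=onz(c,[(341,165),(339,220)],.0525,T)
b=onz(c,[(359.5,220),(370.,220)],.0745,T)
print('wall',(w[:,:2]@ex).round(4),'lid',(l[:,:2]@ex).round(4),'bar',(b[:,:2]@ex).round(4))
n=onz(c,[(274.5,193.6)],.0225,T)[0];print('nut',n,'boxframe',n[:2]@ex,n[:2]@ey)
fy=onz(c,[(275,144.2),(275,247.5)],.0465,T);print('walls y',fy[:,:2]@ey)
ws=onz(c,[(175+290/3.7,115+276/3.7),(175+446/3.7,115+321/3.7)],.0305,T);v=ws[1]-ws[0];print('wing len',np.linalg.norm(v),np.degrees(np.arctan2(v[1],v[0])),ws.mean(0))
c2=d['scene'];T2=wfc(c2);a=np.array([60+300/3,190+350/3]);print('scene nut',onz(c2,[a],.0185,T2), proj(c2,[n],T2))
print(s['q'])
E
```

```text
wall [0.4483 0.4538 0.4488 0.4537] lid [0.578  0.5783] bar [0.5914 0.5999]
nut [0.57151971 0.21532129 0.0225    ] boxframe 0.5216046036066365 0.31768958220070154
walls y [0.36608698 0.27330269]
wing len 0.04016975119991234 -27.297536793015166 [0.57174483 0.21524586 0.0305    ]
scene nut [[0.56832683 0.21634834 0.0185    ]] [[158.61117552 303.91119537]]
[ 0.27983945  0.1977591   1.46709123 -0.00244771  1.47463637  0.46578556]
```

The lid edge is 124.2 mm past the inner wall (124 expected), so the lid is fully open. Nut at (0.5715, 0.2153), wings at -27°, so the jaws need a -73° tool turn to grip across the wings. Turning and lowering part way.

Call:
jog_arm --motion '[0.37,-0.011,-0.016,0.1,0,0,-0.816,0.37,-0.011,-0.016,0.17,0,0,-0.816,0.37,-0.011,-0.016,0.17,0,0,-0.816,0.37,-0.011,-0.016,0.17,0,0,-0.816,0.37,-0.011,-0.016,0.17,0,0,-0.816,0.37,-0.011,-0.016,0.17,0,0,-0.816,0.37,-0.011,-0.016,0.17,0,0,-0.816,0.37,-0.011,-0.016,0.17,0,0,-0.816]'

```text
t: 5.3
tool_pos: [0.5708, 0.2136, 0.0998]
orientation: [-0.855, -3.02, 0.007]
force: [0.5, -0.4, -0.2]
opening: 0.0343
```

```bash
python3 - <<'E'
from h import *
s=read_state();M=R.from_rotvec(s['orientation']).as_matrix();print(s['t'],s['tool_pos'],s['opening'],M.round(3).tolist(),np.degrees(np.arctan2(M[1,1],M[0,1])))
c=read_camera('wrist');save(c,'w4');T=wfc(c,s);p=s['tool_pos'].copy();p[2]=.0225
print(proj(c,[p,[.5715,.2153,.0225]],T))
f=c['frame'].astype(int);m=((f.max(2)<90)).astype(np.uint8)
E
```

```text
5.3 [0.5707607  0.21355267 0.09980678] 0.03434530239958186 [[-0.852, 0.524, -0.004], [0.524, 0.852, -0.004], [0.002, -0.005, -1.0]] 58.39963128856129
[[284.70425289 215.78915269]
 [287.3992011  215.40034952]]
```

View pics/w4.png

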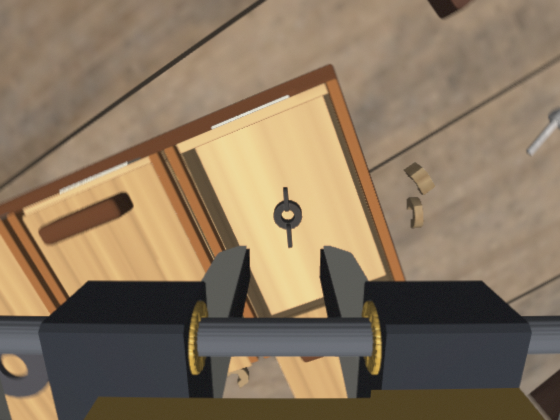

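Nut at (288,214.5), wings upright in the image and across the jaws, 2 mm right of the fingers' centre line. Descending with that correction.

Call:
jog_arm --motion '[0.37,0.002,0.004,0.06,0,0,-0.045,0.37,0.002,0.004,0.11,0,0,-0.045,0.37,0.002,0.004,0.14,0,0,-0.045,0.37,0.002,0.004,0.155,0,0,-0.045,0.37,0.002,0.004,0.166,0,0,-0.045,0.37,0.002,0.004,0.166,0,0,-0.045]'

```text
t: 5.95
tool_pos: [0.5711, 0.2155, 0.0174]
orientation: [-0.734, -3.052, 0.007]
force: [0.6, -0.4, 0.3]
opening: 0.0344
```

```bash
python3 - <<'E'
from h import *
s=read_state();print(s['t'],s['tool_pos'],s['force'],s['opening'])
c=read_camera('wrist');save(c,'w5')
E
```

```text
5.95 [0.57114879 0.21549521 0.01735221] [ 0.63690617 -0.42175201  0.3236778 ] 0.03444304056187337
```

View pics/w5.png

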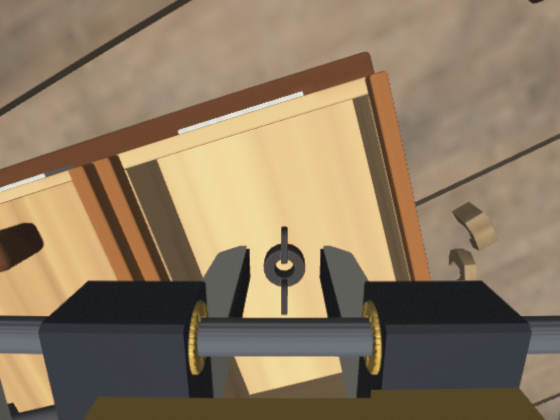

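Hub at (284,267), centred between the fingers. Lowering 2 mm and closing.

Call:
jog_arm --motion '[0.37,0,0,0.004,0,0,0,0.2,0,0,0.004,0,0,0,0,0,0,0.004,0,0,0,0,0,0,0.004,0,0,0,0,0,0,0.004,0,0,0,0,0,0,0.004,0,0,0]' --grip_force 20

```text
t: 6.6
tool_pos: [0.5721, 0.2159, 0.0163]
orientation: [-0.734, -3.054, 0.005]
force: [1.6, 2.3, 4.3]
opening: 0.0187
```

Call:
jog_arm --motion '[0,0,0,-0.02,0,0,0,0,0,0,-0.08,0,0,0,0,0,0,-0.16,0,0,0,0,0,0,-0.24,0,0,0,0,0,0,-0.28,0,0,0,0,0,0,-0.28,0,0,0]'

```text
t: 7.2
tool_pos: [0.5745, 0.2168, 0.1614]
orientation: [0.733, 3.049, 0.0]
force: [0.1, 0.3, 0.6]
opening: 0.0186
```

```bash
python3 - <<'E'
from h import *
s=read_state();print(s['t'],s['tool_pos'],s['orientation'],s['force'],s['opening'],s['q'])
c=read_camera('wrist');save(c,'w6')
E
```

```text
7.2 [0.57452578 0.21681718 0.16135883] [7.33169546e-01 3.04917279e+00 4.45626005e-04] [0.06474106 0.31108928 0.60380503] 0.018569785010383193 [ 0.27890745  0.19517214  1.52149051 -0.00249597  1.41999182 -0.81958164]
```

View pics/w6.png

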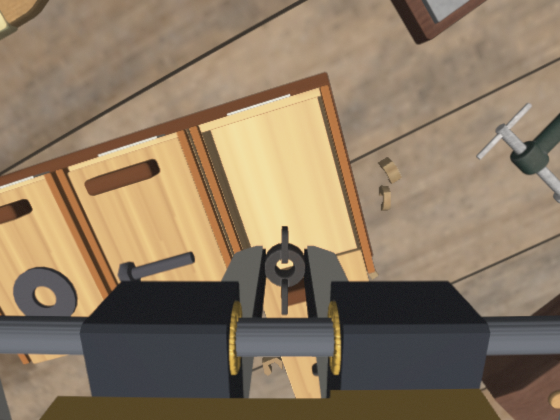

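Nut held, at (284,265). Carrying it towards the tin, in two legs.

Call:
jog_arm --motion '[0,-0.03,-0.07,0,0,0,0,0,-0.06,-0.15,0,0,0,0,0,-0.1,-0.24,0,0,0,0,0,-0.14,-0.33,0,0,0,0,0,-0.18,-0.42,0,0,0,0,0,-0.22,-0.5,0,0,0,0,0,-0.25,-0.57,0,0,0,0,0,-0.27,-0.62,0,0,0,0]'

```text
t: 8.05
tool_pos: [0.5505, -0.1233, 0.1565]
orientation: [-0.737, -3.052, 0.003]
force: [1.1, 1.2, -0.8]
opening: 0.0187
```

Call:
jog_arm --motion '[0,-0.04,-0.09,0,0,0,0,0,-0.08,-0.18,0,0,0,0,0,-0.12,-0.27,0,0,0,0,0,-0.15,-0.36,0,0,0,0,0,-0.172,-0.413,0,0,0,0,0,-0.172,-0.413,0,0,0,0,0,-0.172,-0.413,0,0,0,0]'

```text
t: 8.75
tool_pos: [0.5315, -0.3458, 0.1544]
orientation: [-0.738, -3.048, -0.0]
force: [0.1, 1.4, -0.9]
opening: 0.0186
```

```bash
python3 - <<'E'
from h import *
import pickle
s=read_state();print(s['t'],s['tool_pos'],s['orientation'],s['force'],s['opening'],s['q'])
c=read_camera('wrist');save(c,'w7');print(proj(c,[[.48,-.319,.039]],wfc(c,s)));pickle.dump((s,c),open('d7.pkl','wb'))
E
```

```text
8.75 [ 0.53150031 -0.34581969  0.15440577] [-7.38314874e-01 -3.04809296e+00 -3.05364007e-04] [ 0.07175816  1.43584718 -0.93661089] 0.018613822778244693 [-0.65646841  0.26241054  1.45671335 -0.00202108  1.42744143 -1.7516814 ]
[[284.81071965 127.99848076]]
```

View pics/w7.png

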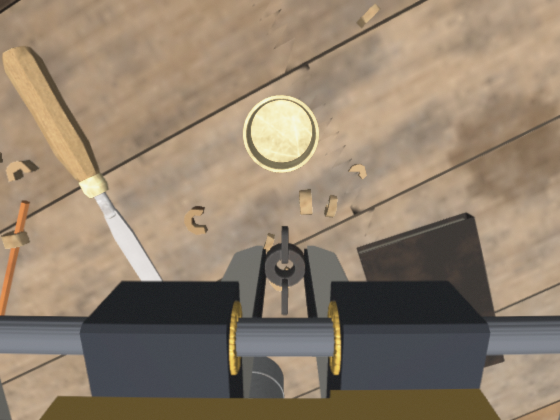

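```bash
python3 - <<'E'
from h import *
import pickle
s,c=pickle.load(open('d7.pkl','rb'));T=wfc(c,s);M=R.from_rotvec(s['orientation']).as_matrix()
print(onz(c,[(281,95.5),(281,172),(243.3,133.5),(319,133.5)],.039,T).round(4))
hsv=cv2.cvtColor(c['frame'],cv2.COLOR_RGB2HSV)[80:190,230:335]
m=((hsv[...,0]>21)&(hsv[...,0]<40)&(hsv[...,1]>60)).astype(np.uint8)
cs,_=cv2.findContours(m,0,2);k=max(cs,key=cv2.contourArea);(x,y),r=cv2.minEnclosingCircle(k);print(x+230,y+80,r)
for uv in((x+230,y+80),(281,133.5)):
    P=onz(c,[uv],.039,T)[0];dl=M.T@(P-s['tool_pos']);print(P.round(4),'tool delta',dl.round(4),(dl/.5).round(4))
d=pickle.load(open('d0.pkl','rb'))[1]
for z in(.08,.1): print('grey top',z,onz(d['scene'],[(288,126)],z,wfc(d['scene'])),onz(d['side'],[(427,392)],z,wfc(d['side'])))
E
```

```text
[[ 0.4577 -0.3107  0.039 ]
 [ 0.5085 -0.337   0.039 ]
 [ 0.4692 -0.3489  0.039 ]
 [ 0.4955 -0.2978  0.039 ]]
280.6546287536621 133.53047561645508 38.3172492980957
[ 0.4822 -0.3237  0.039 ] tool delta [ 0.0533 -0.0027  0.1157] [ 0.1067 -0.0055  0.2314]
[ 0.4823 -0.3234  0.039 ] tool delta [ 0.0534 -0.0025  0.1157] [ 0.1067 -0.005   0.2314]
grey top 0.08 [[ 0.68882974 -0.46085103  0.08      ]] [[ 0.6963343  -0.45577648  0.08      ]]
grey top 0.1 [[ 0.66552726 -0.41681083  0.1       ]] [[ 0.68935048 -0.46815658  0.1       ]]
```

Rim centre at (281,133.5), giving the tin at (0.482, -0.3235); the rim measures 57 mm across. The fingers (about 54 mm over their backs) won't fit inside, so I'll release just above the rim.

Call:
jog_arm --motion '[0,0.08,-0.004,0,0,0,0,0,0.107,-0.005,0.05,0,0,0,0,0.107,-0.005,0.12,0,0,0,0,0.107,-0.005,0.17,0,0,0,0,0.107,-0.005,0.2,0,0,0,0,0.107,-0.005,0.22,0,0,0,0,0.107,-0.005,0.22,0,0,0,0,0.107,-0.005,0.22,0,0,0]'

```text
t: 9.6
tool_pos: [0.4835, -0.3229, 0.0461]
orientation: [-0.736, -3.05, 0.001]
force: [0.4, 0.2, 0.9]
opening: 0.0184
```

```bash
python3 - <<'E'
from h import *
s=read_state();print(s['t'],s['tool_pos'],s['orientation'],s['force'],s['opening'])
c=read_camera('wrist');save(c,'w8')
c=read_camera('side');cv2.imwrite('pics/d8.png',cv2.resize(c['frame'][280:380,210:330,::-1],None,fx=5,fy=5))
E
```

```text
9.6 [ 0.48348    -0.32291854  0.04610859] [-7.35937396e-01 -3.05042936e+00  8.04070775e-04] [0.35211174 0.22303774 0.93259382] 0.01842689527785302
```

View pics/w8.png

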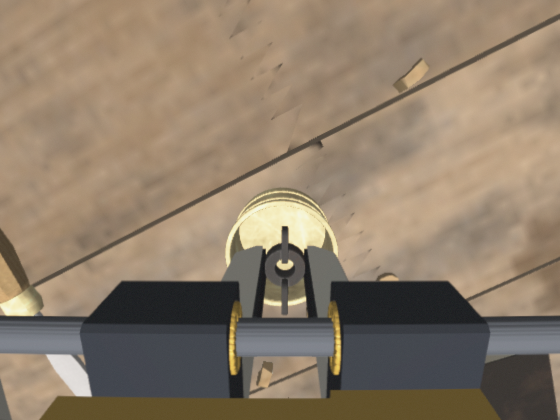

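View pics/d8.png

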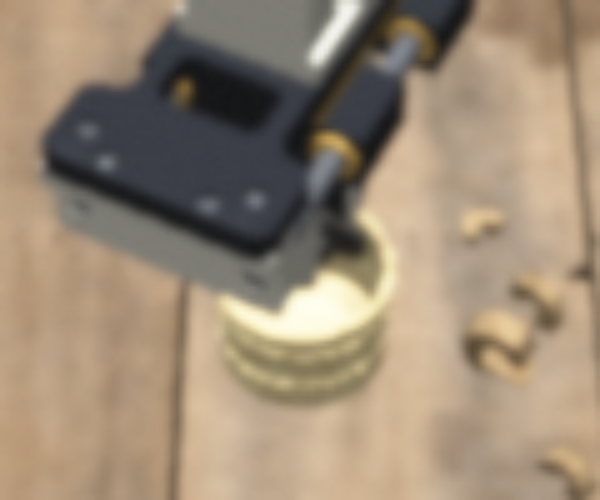

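```bash
python3 - <<'E'
from h import *
s=read_state();c=read_camera('wrist');T=wfc(c,s);M=R.from_rotvec(s['orientation']).as_matrix()
p=s['tool_pos'].copy();p[2]=.039;print(s['t'],proj(c,[p],T),onz(c,[(282,248),(282,304),(225.5,248),(338.5,248)],.039,T).round(4))
hsv=cv2.cvtColor(c['frame'],cv2.COLOR_RGB2HSV);print(hsv[185:205:2,282].tolist())
E
```

```text
9.7 [[283.88876046 255.26221988]] [[ 0.4798 -0.3225  0.039 ]
 [ 0.5084 -0.3372  0.039 ]
 [ 0.4667 -0.3482  0.039 ]
 [ 0.493  -0.2968  0.039 ]]
[[17, 65, 162], [20, 79, 120], [21, 80, 165], [21, 83, 169], [21, 77, 123], [21, 79, 151], [22, 79, 225], [22, 81, 177], [25, 60, 243], [25, 61, 243]]
```

The TCP is within about 1.5 mm of the rim centre. Nudging by 1 mm, going down 2 mm and releasing.

Call:
jog_arm --motion '[0,0.002,-0.002,0.005,0,0,0,0,0.002,-0.002,0.005,0,0,0,0.5,0.002,-0.002,0.005,0,0,0,0.5,0.002,-0.002,0.005,0,0,0,0.5,0.002,-0.002,0.005,0,0,0,0.5,0.002,-0.002,0.005,0,0,0]'

```text
t: 10.35
tool_pos: [0.4824, -0.3239, 0.0441]
orientation: [-0.737, -3.051, 0.002]
force: [-0.1, 0.2, -0.1]
opening: 0.0444
```

Call:
jog_arm --motion '[0.5,0,0,-0.06,0,0,0,0.5,0,0,-0.15,0,0,0,0.5,-0.12,0,-0.25,0,0,0,0.5,-0.12,0,-0.25,0,0,0,0.5,-0.12,0,-0.25,0,0,0,0.5,-0.12,0,-0.25,0,0,0]'

```text
t: 10.95
tool_pos: [0.536, -0.3511, 0.1685]
orientation: [-0.736, -3.051, 0.001]
force: [-0.2, 0.2, -0.8]
opening: 0.0465
```

```bash
python3 - <<'E'
from h import *
s=read_state();print(s['t'],s['tool_pos'],s['force'],s['opening'])
c=read_camera('wrist');save(c,'w9')
c=read_camera('scene');save(c,'s9')
E
```

```text
10.95 [ 0.53595076 -0.35109661  0.16851785] [-0.19444591  0.20004999 -0.84183497] 0.04653440603243667
```

View pics/w9.png

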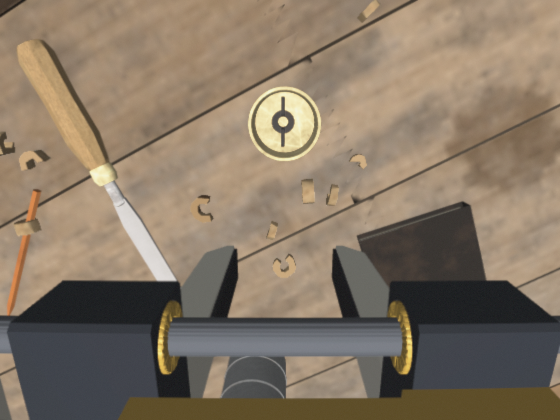

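View pics/s9.png

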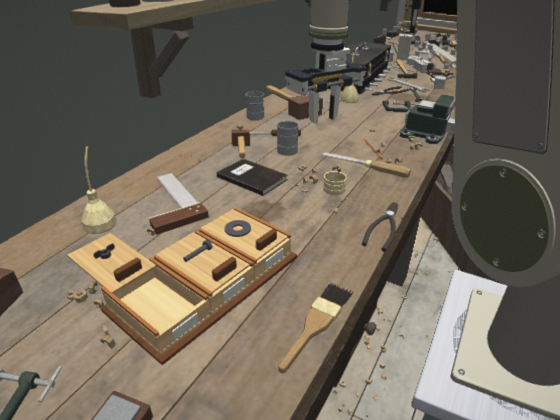

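The wing nut lies flat inside the upright tin (wrist 284,122). In the scene view the wing-nut box is open and empty, the other two boxes are shut, and the robot touches nothing. Handing in.

```bash
python3 -c "
from plant import *
print(close_job())"
```

```text
the job is handed in; nothing more can be done
None
```

The job is done and handed in at about 11 s of the 43 s allowed; no verdict was reported. I slid the wing-nut lid open to its stop, took the loose wing nut out by its hub and dropped it into the brass tin from just above the rim.

**Last checks:** The final wrist picture shows the nut lying flat inside the upright tin. The scene picture shows the wing-nut box open and empty, the bolt and washer boxes shut, and the gripper clear of everything.

**Disagreement on the lid:** The lid moved only about 124 mm by the arm's readings, against the nominal 130 mm. It then met a firm stop at about 30 N. The picture puts the lid's edge 124.2 mm past the inner front wall, against 124 mm expected for fully open, so I took it as all the way.

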